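Shim the low corner of the fuse holder base until its ball level is centred

TASK

The near corner of the grey fuse holder base sags. Push the orange wedge, thin end first, under the soft foot at that corner, gently, neither forcing it nor bearing down on it and without lifting the corner past level, until the red ball in the level on top rests between the two black lines, then let go of the wedge and leave it there. Touch the base only with the wedge, and do not disturb the other parts on the bench.

Things in the scene. Friction and masses are not known exactly. Their poses are not given: they have to be found in the camera images.
- wedge_grip (a point): Centre of the grip block at the thick end of the loose orange wedge. The block stands 60 mm high above the bench, 18 mm long (x), 24 mm wide (y), flat sides free down to the bench, to be pinched across y from above. The point lies on the wedge's centre line, 40 mm above its underside, 135 mm behind its tip; +x points to the tip, z up.
- wedge: The loose orange plastic wedge, about 120 g, 145 mm long, 24 mm wide all over, flat underneath. Its ramp is 3 mm high at the tip and rises evenly to 25 mm over 100 mm (slope 0.22), then stays 25 mm high up to and under the grip block. Origin under the middle of its length, 72.5 mm behind the tip; +x to the tip. Under load it stays where it is left.
- under_foot (a point): Point on the bench top (z = 0) right below the soft foot at the base's low corner. +x points along the base's centre line to its pivot: push the wedge this way. The foot sinks by an unknown amount (hidden weight), so the ball centres with the wedge's tip anywhere from 55 to 90 mm past this point. The bench under the base is clear to 120 mm past it.
- holder_base: Grey square plate, 170 mm a side, 12 mm thick, one corner towards the robot, tilting on a pin along y in a fixed stand; with the fuse holder and level up to 70 mm high. Origin on the pin, 34 mm up; +x away from the low corner, z up. Low corner at x -170 mm, overhanging the foot. Starts 0.055 rad low; stop 0.035 rad past level. Foot at x -155 mm: black rubber roll, 16 mm wide, underside 5 mm up at first, squashes 3 to 9 mm.
- level_centre (a point): Centre of the ball level on top of the holder base, midway between its two black lines: a white strip 110 mm long along x with clear side walls. The lines' inner edges lie 15 mm either side of this point along x; the ball is 16 mm across.
- ball (a joint): Place of the red ball in the level, m: 0 centred, positive towards the low corner, negative when the corner is lifted past level. It rolls to the low side, 1.0 m per rad of tilt, to end stops at +-0.036 (at +0.036 at the start), and takes about 1.5 s to settle. Near the centre it moves about 1.4 mm per mm of wedge push. Between the lines: within 0.007.
- table: The bench with its black rubber top at z = 0; the wedge slides on it. A wedge held stiffly by its block and pushed is driven down into the bench by the ramp and grows hard to push: let the hand ease up (about 0.1 mm per N of downward load).
- clamp_foot: Loose zinc die-cast clamp foot, 60 x 40 mm, 46 mm high; a bystander. Origin under its centre.
- cap_a: Loose brass end cap, 26 mm across, 22 mm high; a bystander. Origin under its centre.
- cap_b: Another such brass end cap; a bystander.
- spare_fuse: Loose yellow ceramic fuse with brass end plates and tags, 84 x 30 mm, 30 mm high; a bystander. Origin under its centre.
Things that resemble listed ones, but are neither listed nor needed, are in the scene too. What is shaped like the wedge but brown is not meant.

How it is judged:
On the way:
1. the wedge has come under the foot and touches it, the ball still outside the lines (contact force between wedge and holder_base above 0.4 N and value of joint ball above 0.012 m), for 0.1 s.
At the end, for the whole second after the job is handed in: The red ball rests within 7 mm of the level's centre (between the lines), the wedge lies flat and still on the bench, released, and carries the foot of the holder base (at least 1 N) (value of joint ball between -0.007 and 0.007 m and contact force between wedge and holder_base above 1 N and linear speed of wedge below 0.01 m/s and angle between wedge's own z axis and vertical below 0.08 rad); the robot touches nothing.
It fails at once if the wedge is forced against the holder base with more than 15 N, or, once under its foot, is pressed into the bench with more than 30 N (contact force between wedge and holder_base above 15 N or (contact force between wedge and holder_base above 0.4 N and contact force between wedge and table above 30 N)).
It fails at once if the robot itself pushes or lifts the holder base (more than 3 N) (contact force between any of the arm, the fingers and holder_base above 3 N).
It fails at once if the corner is lifted well past level: the ball runs more than 20 mm to the far side (value of joint ball below -0.02 m).
It fails at once if a bystander (clamp foot, end cap or spare fuse) is moved more than 30 mm (distance of any of clamp_foot, cap_a, cap_b, spare_fuse from where it was at the start of the episode above 0.03 m).
It also fails if it takes over 61 s, if anything falls off the work surface, if the arm or the gripper's body presses on something with over 40 N, if the wrist force passes 120 N, or if a joint passes its speed limit or range.

ROBOT

A 6-joint arm with a two-finger parallel gripper is mounted at the origin on the work surface. World frame = base frame: x ahead of the robot, y to its left, z up, the work surface at z = 0. Lengths are in m, angles in rad, forces in N, time in s.
With the tool pointing down it reaches from about 0.35 to 0.775 m from the base axis. Payload 5.5 kg.
Tool frame: the origin (TCP) lies at the very end of the fingers, on their centre line; the grasp point (between the pads) lies 19 mm behind it; z points along the fingers, y is the line along which they close (so a half turn about z gives the same grasp; the last joint's range is limited). The gripper opens to 85 mm and grips with 20 to 120 N. Pads are 22 mm wide; open, the fingers measure 114 mm over their backs; the gripper's body (76 mm by 85 mm) begins 54 mm behind the grasp point. The pads swing forward as they close: fully open they stand 13 mm farther back than shut.
Start: joints at [-1.337, 0.313, 0.046, 1.304, 0, 1.431], TCP at [0.21, -0.535, 0.231] pointing down, gripper open.
Joint ranges: [-2.76, 2.76], [-0.86, 1.69], [-1.03, 1.26], [-2.2, 2.34], [-1.47, 1.5], [-3.14, 3.14]. Speed limits (rad/s): [2.57, 2.57, 3.14, 3.14, 3.14, 3.14].

INTERFACE

Orientations are given as a unit quaternion [w, x, y, z].
In Python, from workcell import get_state, read_camera, calibration, hand_in gives the robot as it stands.
- The arm moves only by the tool drive_tool, never from a script. Its argument "deltas" is a list that holds one entry, the list of rows, each a list of 7 numbers: the closure in counts, from 0 (fully open) to 255 (shut), then the shift along the tool's x, y, z in m, then the turn, a rotation vector about the tool's x, y, z in degrees. A call has 1 to 12 rows; each row is the pose to reach, as a shift and turn from the pose commanded when the call began, along the tool's axes at that moment; what a row does not reach only later rows make up. A row lasts 1/8 s, in which the tool goes at most 62.5 mm and 10.7 degrees, less where a joint would pass 70% of its speed; a pose out of reach is approached as far as the arm can. A call with a gripper value outside its range is refused whole. The fingers move at their own pace and stop on an object; "newtons" is the grip in N (left out, the last holds). Time passes only in rows, so rows that repeat a pose let the fingers close. It gives the time, the measured TCP pose, the force, the opening and the grip force at its end, in the units of the state.
- get_state(): the state, without advancing time (a new reading comes with each control period).
- read_camera(name): name is "side" or "top" or "wrist"; returns (picture, depth): 420x560x3 uint8, red, green, blue; 420x560 float32, m along the optical axis (not along the pixel's ray), 0 where there is no reading.
- calibration(name): a dict with "mtx" (3x3 intrinsics, pixels), "world_from_camera" (4x4, takes a point from camera to world coordinates). Camera axes: x right, y up, looking along -z (the intrinsics and any distortion apply to the point x, -y, -z); pixel columns grow to the right and rows downward; lengths in m; the calibration is good to about 2 mm. The wrist camera is an equidistant fisheye: a pixel r from the principal point sees the ray r / f radians off the axis. A picture is of the moment at which its call begins: read the wrist's pose just before it. calibration takes no time and is no camera call; for the wrist camera it gives the pose at the moment of the call.
- hand_in(): hands the job in; it is judged then, once.
The state is a dict: "clock": time; "joint_pos": joint angles; "qvel": joint speeds; "tau": joint torques, N m; "tcp_pos": TCP position; "orientation": TCP orientation; "wrist_force": force on the tool from outside, world axes, zero at the start; "ft_torque": the same for the moment, N m; "finger_gap": finger opening in m; "grip_force": force on a finger pad.
Only numpy, scipy, OpenCV 4.12 (cv2) and the standard library are available. Lean on these libraries where they do the work, as an engineer would, in place of code of your own. Each camera call takes 0.05 s, during which the arm holds its last target. There are 200 camera calls.

## Working session

There is one attempt and no reset: what is moved stays moved. The work goes in short steps, Python scripts to look and compute and a tool call to move; the robot and the scene stay as the last step left them, time stands still between calls to the robot, and variables do not carry over. Pictures are saved under pics/ and viewed, at most 10 in all, crops included, and the job is handed in when it is done.

Besides the shell and the picture viewer there is one more tool, called after "Request:" as name(argument=value, ...) on one line, values as JSON. drive_tool: Moves the arm, as the interface text tells. Its arguments: {"type":"object","properties":{"deltas":{"type":"array","items":{"type":"array","items":{"type":"array","items":{"type":"number"}}}},"newtons":{"type":"number"}},"required":["deltas"]}

```bash
mkdir -p pics; python3 - <<'E'
from workcell import *
import cv2,numpy as np
for n in ("top","side"):
    p,d=read_camera(n); cv2.imwrite(f"pics/{n}0.png",p[...,::-1]); np.savez(f"{n}0.npz",p=p,d=d)
    c=calibration(n); print(n,np.round(c["mtx"],1).tolist(),np.round(c["world_from_camera"],3).tolist(),[k for k in c])
print(get_state())
E
```

```text
top [[413.2, 0.0, 282.2], [0.0, 413.2, 204.7], [0.0, 0.0, 1.0]] [[-0.022, 0.998, -0.05, 0.476], [-0.999, -0.021, 0.031, -0.031], [0.03, 0.051, 0.998, 1.155], [0.0, 0.0, 0.0, 1.0]] ['mtx', 'world_from_camera']
side [[454.9, 0.0, 279.0], [0.0, 454.9, 208.8], [0.0, 0.0, 1.0]] [[-0.859, 0.358, -0.365, 0.105], [-0.511, -0.592, 0.623, 0.666], [0.007, 0.722, 0.692, 0.863], [0.0, 0.0, 0.0, 1.0]] ['mtx', 'world_from_camera']
{'clock': 0.1, 'joint_pos': array([-1.33657989e+00,  3.13970116e-01,  4.50930999e-02,  1.30362591e+00,
       -3.24954145e-05,  1.43123018e+00]), 'qvel': array([-0.00054587, -0.00101494,  0.00183475,  0.00119247, -0.00122984,
        0.00075477]), 'tau': array([ 2.85949674e-03, -4.81724095e+01,  2.99244440e+01,  1.26545661e-02,
       -9.34269383e-05, -5.77389613e-06]), 'tcp_pos': array([ 0.20984558, -0.5348386 ,  0.23047277]), 'orientation': array([-8.51577727e-04,  9.82586236e-01,  1.85805168e-01, -5.65970686e-05]), 'wrist_force': array([ 0.23514595,  0.08248406, -1.18306177]), 'ft_torque': array([ 0.00777733, -0.0185398 , -0.02845303]), 'grip_force': 0.0, 'finger_gap': 0.0852349805741443}
```

View pics/top0.png

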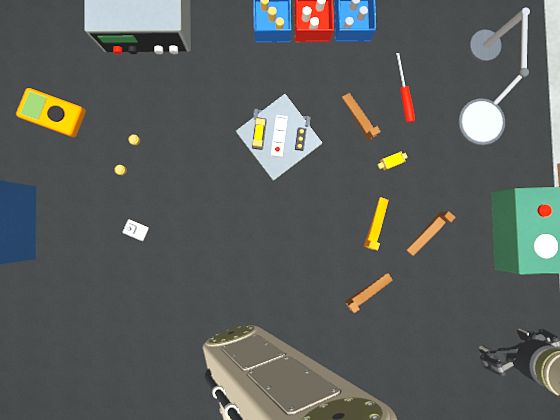

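View pics/side0.png

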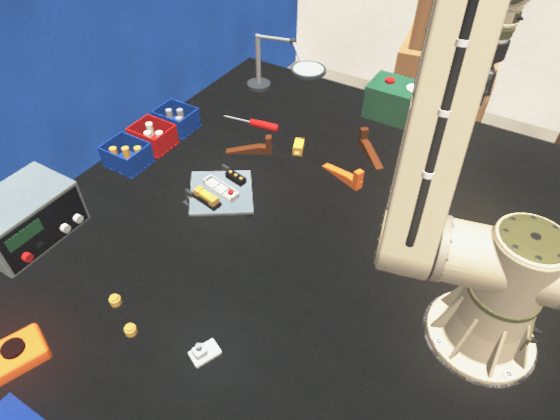

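The top view shows the yellow-orange wedge with its block at about (373,245) and its tip at (383,199). The plate's low corner is at (273,180) and the ball at (278,149). The brown wedges are at (360,115), (430,232) and (370,292). The side view agrees: orange wedge block at (359,178), tip at (323,166).

```bash
cat > h.py <<'E'
import numpy as np,cv2
from workcell import *
def cloud(n,d):
    c=calibration(n);K=c["mtx"];T=c["world_from_camera"]
    v,u=np.mgrid[:420,:560]
    P=np.stack([(u-K[0,2])/K[0,0]*d,-(v-K[1,2])/K[1,1]*d,-d],-1)
    return P@T[:3,:3].T+T[:3,3]
def blob(m,seed):
    n,l,s,c=cv2.connectedComponentsWithStats(m.astype(np.uint8))
    i=1+np.argmin(np.linalg.norm(c[1:]-seed,axis=1)+1e3*(s[1:,4]<8)); return l==i
E
python3 - <<'E'
from h import *
for n,ws,ps,bs in (("top",(376,225),(279,137),(278,149)),("side",(345,175),(221,192),(231,191))):
    z=np.load(n+"0.npz");p,d=z["p"],z["d"];W=cloud(n,d);h=cv2.cvtColor(p,cv2.COLOR_RGB2HSV)
    m=blob((h[...,0]>7 if n=="side" else h[...,0]>14)&(h[...,0]<28)&(h[...,1]>150)&(h[...,2]>(150 if n=="side" else 120)),ws)
    q=W[m&(d>0)]; print(n,"wedge hsv",np.median(h[m],0),m.sum(),q.min(0).round(3),q.max(0).round(3))
    print(" rect",cv2.minAreaRect(q[:,:2].astype(np.float32)*1000))
    b=q[q[:,2]>.045]; print(" block",b.mean(0).round(4),cv2.minAreaRect(b[:,:2].astype(np.float32)*1000))
    print(" corners",(cv2.boxPoints(cv2.minAreaRect(q[:,:2].astype(np.float32)*1000))).round(1).tolist())
    t=W[ps[1],ps[0]]
    g=(h[...,1]<70)&(h[...,2]>100)&(W[...,2]>.015)&(W[...,2]<.075)&(np.hypot(W[...,0]-t[0],W[...,1]-t[1])<.16)
    g=blob(g,ps); q=W[g]; pl=q[q[:,2]<.055]; print(" plate",g.sum(),pl.min(0).round(3),pl.max(0).round(3))
    r=cv2.minAreaRect(pl[:,:2].astype(np.float32)*1000);print(r,cv2.boxPoints(r).round(1).tolist())
    A=np.c_[pl[:,:2],np.ones(len(pl))];print(" planefit",np.linalg.lstsq(A,pl[:,2],rcond=None)[0].round(3))
    m=blob(((h[...,0]<6)|(h[...,0]>174))&(h[...,1]>150)&(h[...,2]>100),bs);print(" ball",W[m].mean(0).round(4),m.sum())
E
```

```text
top wedge hsv [ 26. 255. 255.] 477 [ 0.404 -0.366 -0.004] [ 0.55  -0.293  0.065]
 rect ((478.49688720703125, -329.3392639160156), (37.343719482421875, 147.05287170410156), 74.83866119384766)
 block [ 0.4216 -0.3036  0.0584] ((420.143310546875, -306.6227111816406), (23.81924057006836, 17.737247467041016), 70.67153930664062)
 corners [[402.6000061035156, -328.1000061035156], [544.5999755859375, -366.6000061035156], [554.2999877929688, -330.5], [412.3999938964844, -292.1000061035156]]
 plate 3454 [ 0.603 -0.176  0.022] [0.835 0.053 0.055]
((726.9342041015625, -63.24415588378906), (180.37164306640625, 181.26234436035156), 36.16342544555664) [[600.5999755859375, -43.29999923706055], [707.5999755859375, -189.60000610351562], [853.2000122070312, -83.19999694824219], [746.2999877929688, 63.099998474121094]]
 planefit [ 0.055 -0.01  -0.001]
 ball [ 0.6813 -0.055   0.0594] 15
side wedge hsv [ 10. 165. 190.] 304 [ 0.404 -0.344 -0.004] [ 0.547 -0.289  0.058]
 rect ((475.01055908203125, -326.8890380859375), (27.33262062072754, 146.8827667236328), 69.61041259765625)
 block [ 0.4153 -0.2992  0.0507] ((417.34173583984375, -303.6557312011719), (23.535531997680664, 19.677318572998047), 71.88766479492188)
 corners [[401.3999938964844, -314.1000061035156], [539.0999755859375, -365.29998779296875], [548.5999755859375, -339.70001220703125], [410.8999938964844, -288.5]]
 plate 2235 [ 0.6   -0.175  0.016] [0.833 0.057 0.055]
((720.7334594726562, -56.38209533691406), (181.1346435546875, 174.63998413085938), 36.028953552246094) [[596.0999755859375, -39.0], [698.9000244140625, -180.3000030517578], [845.2999877929688, -73.69999694824219], [742.5999755859375, 67.5]]
 planefit [ 0.062 -0.024 -0.008]
 ball [ 0.6776 -0.05    0.0534] 12
```

Request:
drive_tool(deltas=[[[0, 0.024, -0.011, 0.002, 0, 0, -10.5], [0, 0.048, -0.022, 0.005, 0, 0, -21], [0, 0.072, -0.033, 0.007, 0, 0, -31.5], [0, 0.096, -0.043, 0.01, 0, 0, -42], [0, 0.12, -0.054, 0.012, 0, 0, -52.5], [0, 0.144, -0.065, 0.015, 0, 0, -63], [0, 0.167, -0.076, 0.017, 0, 0, -73.5], [0, 0.191, -0.087, 0.02, 0, 0, -84], [0, 0.215, -0.097, 0.022, 0, 0, -94.5], [0, 0.239, -0.108, 0.025, 0, 0, -105], [0, 0.263, -0.119, 0.028, 0, 0, -115.5], [0, 0.287, -0.129, 0.03, 0, 0, -126]]])

```text
clock: 1.6
tcp_pos: [0.4303, -0.3095, 0.2007]
orientation: [-0.0, 0.278, 0.961, 0.0]
wrist_force: [0.1, -0.6, 0.2]
finger_gap: 0.0858
grip_force: 0.0
```

Request:
drive_tool(deltas=[[[0, 0, 0, 0, 0, 0, -10], [0, 0, 0, 0, 0, 0, -12.6], [0, 0, 0, 0, 0, 0, -12.6], [0, 0, 0, 0, 0, 0, -12.6]]])

```text
clock: 2.1
tcp_pos: [0.4299, -0.3104, 0.2011]
orientation: [-0.0, 0.174, 0.985, 0.0]
wrist_force: [-0.5, 0.1, -0.6]
finger_gap: 0.0851
grip_force: 0.0
```

```bash
python3 - <<'E'
from h import *
s=get_state();print(s["clock"],s["tcp_pos"],s["orientation"],s["joint_pos"],s["wrist_force"])
c=calibration("wrist");print(c["mtx"].round(1).tolist(),c["world_from_camera"].round(3).tolist())
p,d=read_camera("wrist");cv2.imwrite("pics/w1.png",p[...,::-1]);np.savez("w1.npz",p=p,d=d,T=c["world_from_camera"],K=c["mtx"])
E
```

```text
2.1 [ 0.42988219 -0.31036947  0.20108715] [-1.85313163e-04  1.73955562e-01  9.84753479e-01  1.13203410e-04] [-7.76777930e-01  2.37955556e-01 -1.29702281e-01  1.20357218e+00
 -2.32480525e-05 -4.27087795e-01] [-0.48297268  0.1482633  -0.60402028]
[[325.2, 0.0, 284.2], [0.0, 325.2, 206.4], [0.0, 0.0, 1.0]] [[0.341, -0.903, -0.261, 0.366], [0.94, 0.328, 0.095, -0.286], [-0.0, -0.278, 0.961, 0.345], [0.0, 0.0, 0.0, 1.0]]
```

View pics/w1.png

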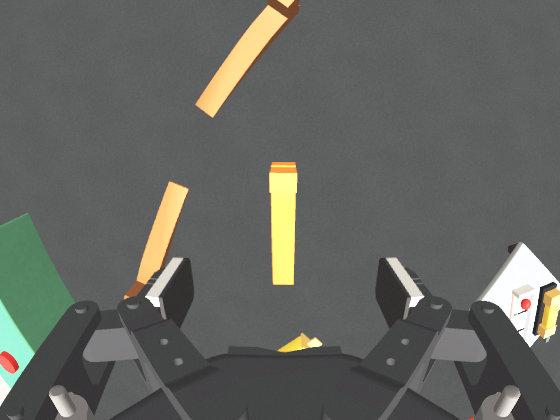

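The wedge is centred in the wrist view, with the block's top face at about (283,182) and the tip at (283,284). It lies almost exactly along the tool's axis.

```bash
cat >> h.py <<'E'
def wcloud(d,K,T):
    v,u=np.mgrid[:420,:560]; x=(u-K[0,2])/K[0,0]; y=(v-K[1,2])/K[1,1]
    r=np.hypot(x,y)+1e-9; t=np.tan(np.minimum(r,1.5))/r
    P=np.stack([x*t*d,-y*t*d,-d],-1); return P@T[:3,:3].T+T[:3,3]
E
python3 - <<'E'
from h import *
z=np.load("w1.npz");W=wcloud(z["d"],z["K"],z["T"]);p=z["p"];h=cv2.cvtColor(p,cv2.COLOR_RGB2HSV)
m=blob((h[...,0]<32)&(h[...,1]>120)&(h[...,2]>150),(283,225))
v,u=np.where(m);print(u.min(),u.max(),v.min(),v.max())
q=W[m];q=q[(q[:,2]>-.01)];r=cv2.minAreaRect(q[:,:2].astype(np.float32)*1000);print(q.min(0),q.max(0),r,cv2.boxPoints(r).round(1).tolist())
b=q[q[:,2]>.055];r=cv2.minAreaRect(b[:,:2].astype(np.float32)*1000);print(b[:,2].mean(),r)
l=q[q[:,2]<.03]
c=[];dirn=np.array([np.cos(-.35),np.sin(-.35)]);n=np.array([-dirn[1],dirn[0]])
s=l[:,:2]@dirn;w=l[:,:2]@n
for a in np.arange(s.min()+.005,s.max()-.005,.01):
    k=(s>a)&(s<a+.01);c.append((a+.005,(w[k].min()+w[k].max())/2,w[k].max()-w[k].min()))
c=np.array(c);f=np.polyfit(c[:,0],c[:,1],1);print(c.round(4).tolist()); print("yaw deg",np.degrees(-.35+np.arctan(f[0])), "s range",s.min(),s.max())
tip=dirn*s.max()+n*np.polyval(f,s.max());print("tip",tip,"grip",tip-.135*np.array([np.cos(-.35+np.arctan(f[0])),np.sin(-.35+np.arctan(f[0]))]))
# plate near corner/ball in wrist view
m=blob(((h[...,0]<6)|(h[...,0]>174))&(h[...,1]>150)&(h[...,2]>100),(526,304));print("ball",W[m].mean(0),m.sum())
E
```

```text
269 296 162 284
[ 3.65513137e-01 -3.65983566e-01 -1.58363660e-04] [ 0.55401017 -0.28620155  0.34542823] ((457.8522033691406, -322.1401672363281), (28.306724548339844, 198.02496337890625), 70.9452133178711) [[359.6000061035156, -303.20001220703125], [546.7999877929688, -367.79998779296875], [556.0999755859375, -341.1000061035156], [368.8999938964844, -276.3999938964844]]
0.11745285568612208 ((397.44195556640625, -299.100341796875), (23.421249389648438, 68.82057189941406), 70.20943450927734)
[[0.5008, -0.1592, 0.0012], [0.5108, -0.1598, 0.0001], [0.5208, -0.1462, 0.0276], [0.5308, -0.1447, 0.0263], [0.5408, -0.1447, 0.0265], [0.5508, -0.1447, 0.0267], [0.5608, -0.1456, 0.0253], [0.5708, -0.1455, 0.0256], [0.5808, -0.1455, 0.0259], [0.5908, -0.1452, 0.0265], [0.6008, -0.1454, 0.0242], [0.6108, -0.1454, 0.0246], [0.6208, -0.1454, 0.0249], [0.6308, -0.1453, 0.0251]]
yaw deg -15.804107946887854 s range 0.49084172521881375 0.639418375187048
tip [ 0.55200607 -0.35252176] grip [ 0.42210928 -0.31575461]
ball [ 0.68021152 -0.05908536  0.05653763] 63
```

Request:
drive_tool(deltas=[[[0, 0.004, 0, 0.045, 0, 0, 0], [0, 0.008, 0, 0.09, 0, 0, 0], [0, 0.008, 0, 0.13, 0, 0, 0], [0, 0.008, 0, 0.16, 0, 0, 0], [0, 0.008, 0, 0.179, 0, 0, 0], [0, 0.008, 0, 0.179, 0, 0, 0], [150, 0.008, 0, 0.179, 0, 0, 0], [220, 0.008, 0, 0.179, 0, 0, 0], [220, 0.008, 0, 0.179, 0, 0, 0], [220, 0.008, 0, 0.179, 0, 0, 0], [220, 0.008, 0, 0.179, 0, 0, 0], [220, 0.008, 0, 0.179, 0, 0, 0]]], newtons=25)

```text
clock: 3.65
tcp_pos: [0.4229, -0.3081, 0.023]
orientation: [0.001, 0.173, 0.985, -0.0]
wrist_force: [-1.3, 0.1, 5.4]
finger_gap: 0.0241
grip_force: 30.8
```

Request:
drive_tool(deltas=[[[220, 0, 0, -0.015, 0, 0, 0], [220, 0, 0, -0.03, 0, 0, 0], [220, 0.013, 0.034, -0.03, 0, 0, -1.5], [220, 0.026, 0.068, -0.03, 0, 0, -3], [220, 0.04, 0.103, -0.03, 0, 0, -4.5], [220, 0.053, 0.137, -0.03, 0, 0, -6], [220, 0.067, 0.171, -0.03, 0, 0, -7.5], [220, 0.08, 0.206, -0.03, 0, 0, -9], [220, 0.093, 0.24, -0.03, 0, 0, -10.5], [220, 0.106, 0.274, -0.03, 0, 0, -11.5], [220, 0.106, 0.274, -0.03, 0, 0, -11.5], [220, 0.106, 0.274, -0.03, 0, 0, -11.5]]])

```text
clock: 5.15
tcp_pos: [0.4171, -0.0143, 0.0529]
orientation: [0.001, 0.074, 0.997, -0.0]
wrist_force: [0.3, 0.3, -0.7]
finger_gap: 0.0234
grip_force: 30.1
```

```bash
python3 - <<'E'
from h import *
s=get_state();print(s["clock"],s["tcp_pos"],s["orientation"],s["joint_pos"],s["wrist_force"])
c=calibration("wrist")
p,d=read_camera("wrist");cv2.imwrite("pics/w2.png",p[...,::-1]);np.savez("w2.npz",p=p,d=d,T=c["world_from_camera"],K=c["mtx"])
p,d=read_camera("top");np.savez("top2.npz",p=p,d=d)
E
```

```text
5.15 [ 0.41712097 -0.01432298  0.05292554] [ 6.26474968e-04  7.37546814e-02  9.97276160e-01 -3.39041587e-04] [-2.26844553e-01  1.57399437e-01 -6.32324344e-01  7.79730879e-01
 -4.79177007e-04 -7.92014095e-02] [ 0.32244089  0.28392163 -0.65503331]
```

View pics/w2.png

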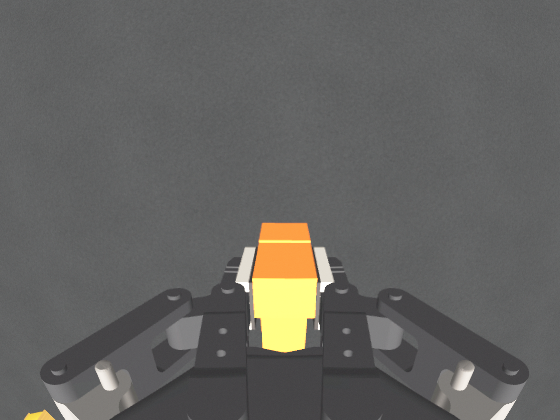

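The block sits squarely between the pads, about (285,290), but the hand hides the foot. I'll measure the relation in the top view instead.

```bash
cat >> h.py <<'E'
def ray(n,uv,z):
    c=calibration(n);K=c["mtx"];T=c["world_from_camera"]
    r=T[:3,:3]@np.array([(uv[0]-K[0,2])/K[0,0],-(uv[1]-K[1,2])/K[1,1],-1.]);return T[:3,3]+r*(z-T[2,3])/r[2]
E
python3 - <<'E'
from h import *
for f in ("top0","top2"):
    z=np.load(f+".npz");p=z["p"];h=cv2.cvtColor(p,cv2.COLOR_RGB2HSV)
    g=((h[...,1]<70)&(h[...,2]>110)).astype(np.uint8);g[:90]=0;g[185:]=0;g[:,:232]=0;g[:,326:]=0
    cs=max(cv2.findContours(g,0,1)[0],key=cv2.contourArea).reshape(-1,2).astype(float)
    # fit four edges from the known rough corners
    C=np.array([[273,180],[322,126],[285,94],[236,130]],float);L=[]
    for i in range(4):
        a,b=C[i],C[(i+1)%4];t=(b-a)/np.linalg.norm(b-a);n=np.array([-t[1],t[0]])
        s=(cs-a)@t;k=(abs((cs-a)@n)<4)&(s>8)&(s<np.linalg.norm(b-a)-8)
        v=cv2.fitLine(cs[k].astype(np.float32),cv2.DIST_HUBER,0,.01,.01).ravel();L.append(np.cross([v[2],v[3],1],[v[2]+v[0],v[3]+v[1],1]))
    X=[];
    for i,hh in enumerate((.031,.037,.044,.037)):
        q=np.cross(L[i-1],L[i]);q=q[:2]/q[2];X.append(ray("top",q+0.0,hh)[:2]);print(q.round(1),X[-1].round(4))
    X=np.array(X);d=X[2]-X[0];d2=X[1]-X[3];print(f,"diag",np.linalg.norm(d),np.linalg.norm(d2),"yaw",np.degrees(np.arctan2(d[1],d[0])),np.degrees(np.arctan2(d2[0],-d2[1])),"centre",X.mean(0))
    m=blob((h[...,0]>14)&(h[...,0]<32)&(h[...,1]>150)&(h[...,2]>120),(376,225) if f=="top0" else (270,215))
    vv,uu=np.where(m);print(m.sum(),uu.min(),uu.max(),vv.min(),vv.max(), "tip",ray("top",(uu[vv<vv.min()+3].mean(),vv.min()-.5),.03 if f=="top2" else .003))
p=np.load("top2.npz")["p"][80:300,180:400];cv2.imwrite("pics/c2.png",cv2.resize(p[...,::-1],None,fx=2.7,fy=2.7,interpolation=2))
E
```

```text
[275.4 183.3] [ 0.5912 -0.049 ]
[319.7 127.1] [ 0.7431 -0.1736]
[282.2  94.6] [ 0.8325 -0.0726]
[235.  130.4] [0.7373 0.058 ]
top0 diag 0.24245566524908493 0.2316875241937181 yaw -5.590578734475611 1.4408734564322887 centre [ 0.72602407 -0.05932231]
541 365 388 197 249 tip [ 0.55111315 -0.34836549  0.003     ]
[275.4 183. ] [ 0.592 -0.049]
[319.7 128.2] [ 0.7401 -0.1737]
[282.5  94.6] [ 0.8324 -0.0734]
[235.2 130.5] [0.7371 0.0576]
top2 diag 0.24168411982913238 0.23131833099226587 yaw -5.792000924010733 0.7410397051115466 centre [ 0.72540288 -0.05963153]
333 261 274 199 233 tip [ 0.55004575 -0.0322634   0.03      ]
```

View pics/c2.png

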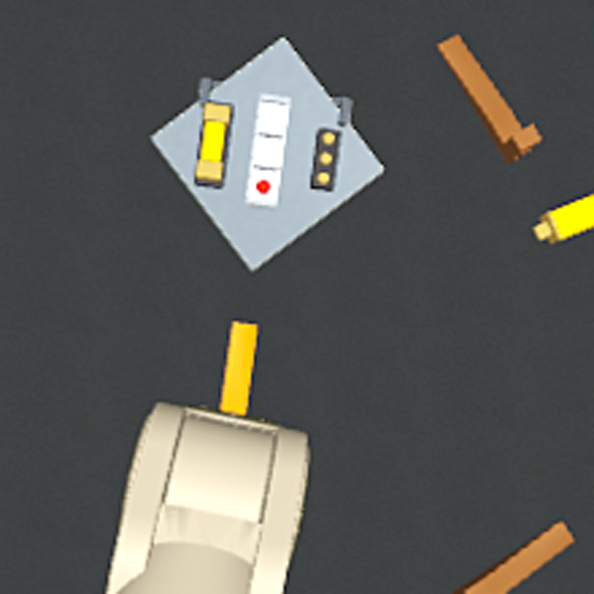

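The crop shows the plate corners at near (253,271), right (384,168), far (283,38) and left (151,137). The wedge tip is at (246,322), ahead of the plate. My earlier guess for the right corner was wrong, so I'll use these clean corners.

```bash
python3 - <<'E'
from h import *
C=np.array([[253,271],[384,168],[283,38],[151,137]])/2.7+[180,80]-.3
X=np.array([ray("top",c,h)[:2] for c,h in zip(C,(.031,.037,.044,.037))]);print(X.round(4))
d=X[2]-X[0];e=X[3]-X[1];print(np.linalg.norm(d),np.linalg.norm(e),np.degrees([np.arctan2(d[1],d[0]),np.arctan2(-e[0],e[1])]))
y=np.arctan2(d[1]-e[0],d[0]+e[1]);u=np.array([np.cos(y),np.sin(y)]);c=X.mean(0);print("yaw",np.degrees(y),"c",c,"foot",c-.105*u)
# level strip ends
a,b=[ray("top",np.array(q)/2.7+[180,80]-.3,.05)[:2] for q in ((263,205),(273,96))];print("strip",np.degrees(np.arctan2(*(b-a)[::-1])),np.linalg.norm(b-a))
w=[ray("top",np.array(q)/2.7+[180,80]-.3,h)[:2] for q,h in (((245,322),.033),((234,414),.053))];print("wedge",w,np.degrees(np.arctan2(*(w[0]-w[1])[::-1])))
E
```

```text
[[ 0.6002 -0.0438]
 [ 0.7019 -0.1787]
 [ 0.8348 -0.0789]
 [ 0.7372  0.0564]]
0.23718689948131674 0.23771822370685494 [-8.52299107 -8.54360221]
yaw -8.533308166632953 c [ 0.71852814 -0.06125457] foot [ 0.61469052 -0.04567421]
strip -6.432868358736637 0.11060762220031826
wedge [array([ 0.54854942, -0.03459612]), array([ 0.45673133, -0.02183336])] -7.913434819603907
```

Request:
drive_tool(deltas=[[[220, -0.005, -0.001, 0.01, 0, 0, 0], [220, -0.01, -0.001, 0.02, 0, 0, 0], [220, -0.01, -0.001, 0.027, 0, 0, 0], [220, -0.01, -0.001, 0.0295, 0, 0, 0], [220, -0.01, -0.001, 0.0295, 0, 0, 0], [175, -0.01, -0.001, 0.0295, 0, 0, 0], [150, -0.01, -0.001, 0.0295, 0, 0, 0], [150, -0.01, -0.001, 0.0295, 0, 0, 0], [220, -0.01, -0.001, 0.0295, 0, 0, 0], [220, -0.01, -0.001, 0.0295, 0, 0, 0], [220, -0.01, -0.001, 0.0295, 0, 0, 0], [220, -0.01, -0.001, 0.0295, 0, 0, 0]]], newtons=20)

```text
clock: 6.75
tcp_pos: [0.4263, -0.0165, 0.0228]
orientation: [0.0, 0.074, 0.997, -0.0]
wrist_force: [1.3, -0.1, -0.9]
finger_gap: 0.0235
grip_force: 24.1
```

Request:
drive_tool(deltas=[[[220, -0.008, 0, 0, 0, 0, 0], [220, -0.016, 0, 0, 0, 0, 0], [220, -0.024, 0, 0, 0, 0, 0], [220, -0.032, 0, 0, 0, 0, 0], [220, -0.039, 0, 0, 0, 0, 0], [220, -0.045, 0, 0, 0, 0, 0], [220, -0.049, 0, 0, 0, 0, 0], [220, -0.052, 0, 0, 0, 0, 0], [220, -0.052, 0, 0, 0, 0, 0]]])

```text
clock: 7.88
tcp_pos: [0.478, -0.0242, 0.0227]
orientation: [0.0, 0.074, 0.997, -0.0]
wrist_force: [0.5, 0.3, -1.1]
finger_gap: 0.0236
grip_force: 23.8
```

```bash
cat > look.py <<'E'
from h import *
import sys
s=get_state();p,d=read_camera("top");h=cv2.cvtColor(p,cv2.COLOR_RGB2HSV)
m=((h[...,0]<6)|(h[...,0]>174))&(h[...,1]>150)&(h[...,2]>100);m[:90]=0;m[185:]=0;m[:,:232]=0;m[:,326:]=0
v,u=np.where(m);b=ray("top",(u.mean(),v.mean()),.058)[:2]
U=np.array([np.cos(-.149),np.sin(-.149)])
g=s["tcp_pos"][:2];print("t",s["clock"],"tcp",s["tcp_pos"].round(4),"F",s["wrist_force"].round(1),"past foot",((g-[.615,-.0457])@U+.135).round(4),"ball along",(b-[.7185,-.0613])@U,m.sum())
cv2.imwrite("pics/"+sys.argv[1]+".png",cv2.resize(p[80:260,180:380,::-1],None,fx=3,fy=3,interpolation=2))
E
python3 look.py c3
```

```text
t 7.875 tcp [ 0.478  -0.0242  0.0227] F [ 0.5  0.3 -1.1] past foot -0.0037 ball along -0.037205219412926774 16
```

View pics/c3.png

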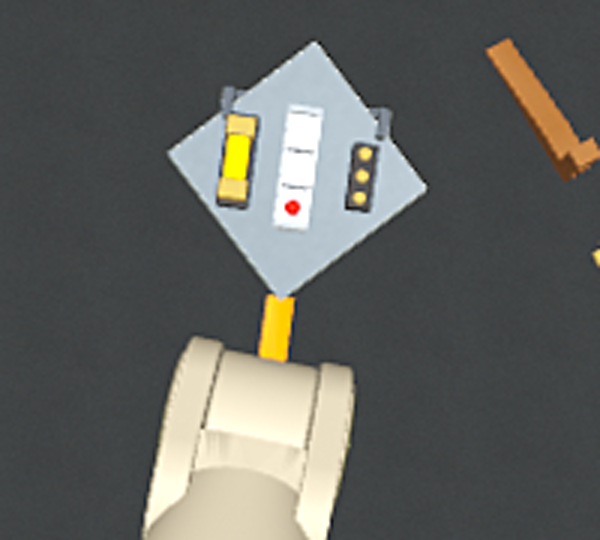

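The tip is just entering under the near corner at (281,297), lined up with it. The ball is still at its low end (293,208), and the lines are at rows 150 and 186.

Request:
drive_tool(deltas=[[[220, -0.003, 0, 0, 0, 0, 0], [220, -0.006, 0, 0, 0, 0, 0], [220, -0.009, 0, 0, 0, 0, 0], [220, -0.012, 0, 0, 0, 0, 0], [220, -0.014, 0, 0, 0, 0, 0], [220, -0.016, 0, 0, 0, 0, 0], [220, -0.018, 0, 0, 0, 0, 0], [220, -0.02, 0, 0, 0, 0, 0], [220, -0.02, 0, 0, 0, 0, 0]]])

```text
clock: 9.05
tcp_pos: [0.4973, -0.027, 0.0227]
orientation: [-0.0, 0.074, 0.997, 0.0]
wrist_force: [-2.7, 0.9, 0.8]
finger_gap: 0.0237
grip_force: 24.0
```

Request:
drive_tool(deltas=[[[220, -0.002, 0, 0, 0, 0, 0], [220, -0.004, 0, 0, 0, 0, 0], [220, -0.006, 0, -0.0001, 0, 0, 0], [220, -0.008, 0, -0.0001, 0, 0, 0], [220, -0.01, 0, -0.0002, 0, 0, 0], [220, -0.01, 0, -0.0002, 0, 0, 0]]])

```text
clock: 9.8
tcp_pos: [0.5064, -0.0284, 0.0227]
orientation: [-0.001, 0.074, 0.997, 0.0]
wrist_force: [-6.5, 0.3, 3.0]
finger_gap: 0.0239
grip_force: 24.3
```

Request:
drive_tool(deltas=[[[220, -0.002, 0, -0.0003, 0, 0, 0], [220, -0.004, 0, -0.0004, 0, 0, 0], [220, -0.006, 0, -0.0005, 0, 0, 0], [220, -0.008, 0, -0.0005, 0, 0, 0], [220, -0.01, 0, -0.0006, 0, 0, 0], [220, -0.01, 0, -0.0006, 0, 0, 0]]])

```text
clock: 10.55
tcp_pos: [0.5151, -0.0296, 0.0228]
orientation: [-0.002, 0.074, 0.997, 0.0]
wrist_force: [-7.8, 1.6, 3.0]
finger_gap: 0.0237
grip_force: 24.2
```

```bash
python3 look.py c4
```

```text
t 10.55 tcp [ 0.5151 -0.0296  0.0228] F [-7.8  1.6  3. ] past foot 0.0338 ball along -0.037205219412926774 16
```

Request:
drive_tool(deltas=[[[220, -0.002, 0, -0.0002, 0, 0, 0], [220, -0.004, 0, -0.0003, 0, 0, 0], [220, -0.006, 0, -0.0003, 0, 0, 0], [220, -0.008, 0, -0.0004, 0, 0, 0], [220, -0.01, 0, -0.0005, 0, 0, 0], [220, -0.01, 0, -0.0005, 0, 0, 0]]])

```text
clock: 11.35
tcp_pos: [0.5253, -0.0311, 0.0231]
orientation: [-0.002, 0.074, 0.997, 0.0]
wrist_force: [-5.6, 0.9, -1.0]
finger_gap: 0.0237
grip_force: 23.9
```

```bash
python3 look.py c5
```

```text
t 11.35 tcp [ 0.5253 -0.0311  0.0231] F [-5.6  0.9 -1. ] past foot 0.0441 ball along -0.037205219412926774 16
```

Request:
drive_tool(deltas=[[[220, -0.002, 0, 0, 0, 0, 0], [220, -0.004, 0, 0, 0, 0, 0], [220, -0.006, 0, -0.0001, 0, 0, 0], [220, -0.008, 0, -0.0002, 0, 0, 0], [220, -0.008, 0, -0.0002, 0, 0, 0], [220, -0.008, 0, -0.0002, 0, 0, 0], [220, -0.008, 0, -0.0002, 0, 0, 0], [220, -0.008, 0, -0.0002, 0, 0, 0]]])

```text
clock: 12.4
tcp_pos: [0.5335, -0.0323, 0.0232]
orientation: [-0.002, 0.074, 0.997, 0.0]
wrist_force: [-5.5, 0.6, -1.7]
finger_gap: 0.0237
grip_force: 23.7
```

```bash
python3 look.py c6
```

```text
t 12.4 tcp [ 0.5335 -0.0323  0.0232] F [-5.5  0.6 -1.7] past foot 0.0524 ball along -0.030116620910593417 18
```

Ball starts to move (about +29 mm). At 1.4 mm per mm, I'll push another 8 mm and let it settle.

Request:
drive_tool(deltas=[[[220, -0.002, 0, 0.0001, 0, 0, 0], [220, -0.004, 0, 0.0001, 0, 0, 0], [220, -0.006, 0, 0.0001, 0, 0, 0], [220, -0.008, 0, 0, 0, 0, 0], [220, -0.008, 0, 0, 0, 0, 0], [220, -0.008, 0, 0, 0, 0, 0], [220, -0.008, 0, 0, 0, 0, 0], [220, -0.008, 0, 0, 0, 0, 0], [220, -0.008, 0, 0, 0, 0, 0], [220, -0.008, 0, 0, 0, 0, 0], [220, -0.008, 0, 0, 0, 0, 0], [220, -0.008, 0, 0, 0, 0, 0]]])

```text
clock: 13.95
tcp_pos: [0.5429, -0.0339, 0.0243]
orientation: [-0.0, 0.074, 0.997, -0.0]
wrist_force: [-4.9, 0.4, -3.3]
finger_gap: 0.0235
grip_force: 23.5
```

```bash
python3 look.py c7
```

```text
t 13.95 tcp [ 0.5429 -0.0339  0.0243] F [-4.9  0.4 -3.3] past foot 0.062 ball along -0.011838288671105273 21
```

Request:
drive_tool(deltas=[[[220, 0, 0, 0.0005, 0, 0, 0], [220, -0.002, 0, 0.001, 0, 0, 0], [220, -0.004, 0, 0.001, 0, 0, 0], [220, -0.006, 0, 0.001, 0, 0, 0], [220, -0.006, 0, 0.001, 0, 0, 0], [220, -0.006, 0, 0.001, 0, 0, 0], [220, -0.006, 0, 0.001, 0, 0, 0], [220, -0.006, 0, 0.001, 0, 0, 0], [220, -0.006, 0, 0.001, 0, 0, 0], [220, -0.006, 0, 0.001, 0, 0, 0], [220, -0.006, 0, 0.001, 0, 0, 0], [220, -0.006, 0, 0.001, 0, 0, 0]]])

```text
clock: 15.5
tcp_pos: [0.5492, -0.0346, 0.0237]
orientation: [0.0, 0.074, 0.997, 0.0]
wrist_force: [-4.7, 1.0, 0.5]
finger_gap: 0.0238
grip_force: 23.8
```

```bash
python3 look.py c8
```

```text
t 15.5 tcp [ 0.5492 -0.0346  0.0237] F [-4.7  1.   0.5] past foot 0.0683 ball along -0.0015186334278738662 15
```

Request:
drive_tool(deltas=[[[190, 0, 0, 0, 0, 0, 0], [150, 0, 0, 0, 0, 0, 0], [110, 0, 0, 0, 0, 0, 0], [110, 0, 0, 0, 0, 0, 0], [110, 0, 0, -0.03, 0, 0, 0], [110, 0, 0, -0.07, 0, 0, 0], [110, 0.03, 0, -0.11, 0, 0, 0], [110, 0.07, 0, -0.12, 0, 0, 0], [110, 0.1, 0, -0.12, 0, 0, 0], [110, 0.1, 0, -0.12, 0, 0, 0], [110, 0.1, 0, -0.12, 0, 0, 0], [110, 0.1, 0, -0.12, 0, 0, 0]]])

```text
clock: 17.05
tcp_pos: [0.4512, -0.0203, 0.1433]
orientation: [0.0, 0.074, 0.997, -0.0]
wrist_force: [-0.3, 0.5, -0.5]
finger_gap: 0.0489
grip_force: 0.0
```

```bash
python3 look.py c9; python3 -c "
from h import *
p,d=read_camera('side');cv2.imwrite('pics/s9.png',cv2.resize(p[130:260,150:350,::-1],None,fx=4,fy=4,interpolation=2))"
```

```text
t 17.05 tcp [ 0.4512 -0.0203  0.1433] F [-0.3  0.5 -0.5] past foot -0.0308 ball along -0.0011292218506232484 16
```

View pics/c9.png

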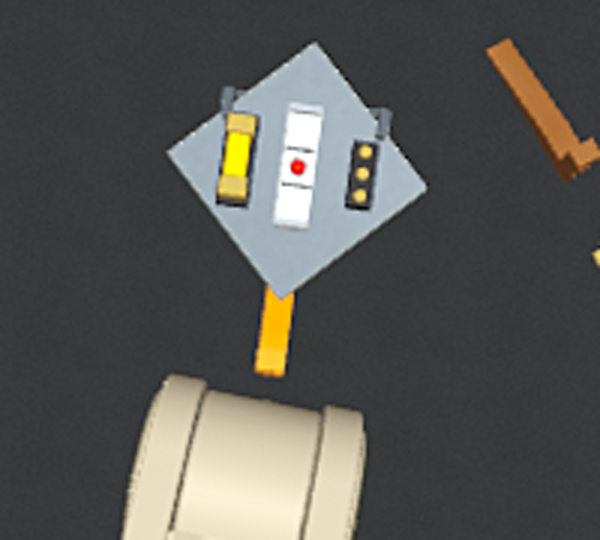

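View pics/s9.png

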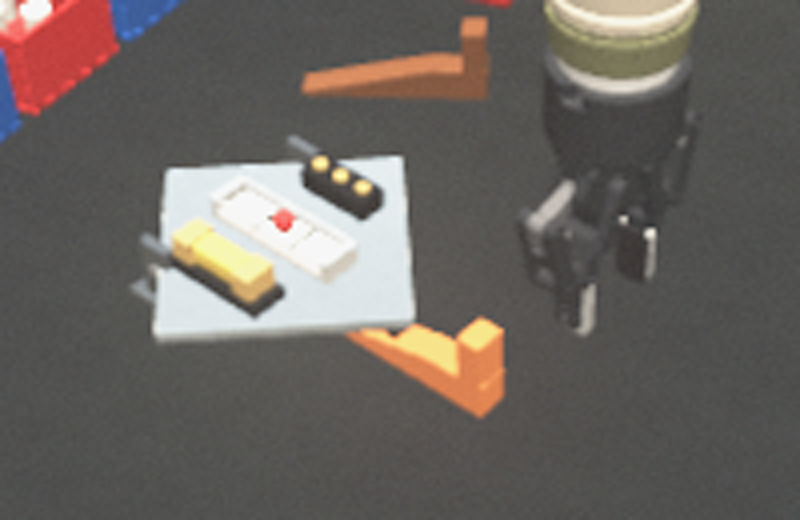

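The ball sits at (298,167), midway between the lines at rows 150 and 184. The wedge lies flat under the foot and the hand is clear. I'll hand in.

```bash
python3 -c "
from workcell import *
print(hand_in())"
```

```text
the job is handed in; nothing more can be done
None
```

The job is handed in: the wedge is under the foot and released, the ball rests within about 1 mm of centre, the hand is clear, and it took about 17 s; the judge's verdict was not shown.

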